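Pull out the shaker tray and clamp the sample cup

ROBOT

A 6-joint arm with a two-finger parallel gripper is mounted at the origin on a cart in front of the work surface, level with it; the furniture and walls round the work are solid. World frame = base frame: x ahead of the robot, y to its left, z up, the work surface at z = 0. Lengths are in mm, angles in rad, forces in N, time in s.
With the tool pointing down it reaches from about 350 to 775 mm from the base axis. Payload 7.3 kg.
Tool frame: the origin (TCP) lies midway between the tips of the shut fingers; the grasp point (between the pads) lies 19 mm behind it; y points along the fingers, x is the direction in which the jaws open and shut, and the axes are right-handed (so a half turn about y gives the same grasp; the last joint's range is limited). The gripper opens to 92 mm and grips with 3 to 60 N. Pads are 19 mm wide; open, the fingers measure 130 mm over their backs; the gripper's body (75 mm by 190 mm) begins 47 mm behind the grasp point.
Start: joints at [1.113, 0.342, 1.524, -0, 1.275, -0.146], TCP at [161.041, 499.711, 226.741] pointing down, gripper open.
Joint ranges: [-2.53, 2.53], [-0.77, 2.02], [0.04, 2.7], [-1, 4.14], [0.28, 2.66], [-3.11, 3.11]. Speed limits (rad/s): [2.57, 2.57, 3.14, 3.14, 3.14, 3.14].

INTERFACE

Orientations are given as a rotation vector (axis times angle).
In Python, from bench import r gives the robot as it stands.
- The arm moves only by the tool move_arm, never from a script. Its argument "deltas" is a list of rows, each an object with "translation": the shift along the world's x, y, z in mm, a list of three; "twist": the turn about the world's z in rad. In form: [{"translation": [dx, dy, dz], "twist": twist}, ...]. A call has 1 to 12 rows; each row shifts and turns the commanded pose from where the row before left it; what a row does not reach is not made up. A row lasts 1/8 s, in which the tool goes at most 62.5 mm and 10.7 degrees, less where a joint would pass 70% of its speed; a pose out of reach is approached as far as the arm can. A call with a gripper value outside its range is refused whole. "claw" is the closure, from 0 (fully open) to 1 (shut), set as the call begins (left out, the last holds). The fingers move at their own pace and stop on an object; "squeeze" is the grip in N (left out, the last holds). Time passes only in rows, so rows that do not move let the fingers close. It gives the time, the measured TCP pose, the force and the opening at its end, in the units of the state.
- r.state(): the state, without advancing time (a new reading comes with each control period).
- r.snapshot(name): name is "side" or "top"; returns the picture (400x640x3 uint8, red, green, blue); there is no depth.
- r.get_calibration(name): a dict with "vfov" (degrees; the focal length in pixels is half the picture's height over the tangent of half this angle, whatever the lens; pixels are square), "cx", "cy" (the principal point, pixels), "R" (3x3) and "t" (3): a world point X has camera coordinates R X + t. Camera axes: x right, y down, z forward; pixel columns grow to the right and rows downward; lengths in mm; the calibration is good to about 2 mm. A picture is of the moment at which its call begins. get_calibration takes no time and is no camera call.
- r.finish_job(): hands the job in, once; it reports no verdict.
Trained networks look in the newest picture that a camera, given by its name, has taken for a name from the list of things; names that differ only in an ending like _2 or _b are one class to them, and where a whole thing is asked for, a point or a joint stands for the part that bears it (a point fixed in the world has none). Each returns a list of dicts, best first, with "conf" (0 to 1); they miss things now and then, are a little off and sometimes report something else, mostly with a low value. They report only what shows in the picture. A call takes as long as a camera call. They do not tell look-alikes from the thing itself.
- r.search_frame(camera, thing): "extent" ([centre column, centre row, width, height] in pixels, round what is visible of it).
- r.outline_of(camera, thing): "pixels" (400x640 bool, what is visible of it) and "extent" ([centre column, centre row, width, height] in pixels, round what is visible of it).
- r.spot_point(camera, thing): "pixel" ([column, row] in pixels: a listed point, or the origin of a listed thing).
The state is a dict: "time_s": time; "q": joint angles; "dq": joint speeds; "effort": joint torques, N m; "eef_pos": TCP position; "eef_rot": TCP orientation; "force": force on the tool from outside, world axes, zero at the start; "ft_torque": the same for the moment, N m; "gripper_width": finger opening in mm.
Only numpy, scipy, OpenCV 4.12 (cv2) and the standard library are available. Lean on these libraries where they do the work, as an engineer would, in place of code of your own. Each camera call takes 0.05 s, during which the arm holds its last target.

TASK

Get the sample cup ready for shaking: pull the tray of the small bench shaker out all the way to its stop and leave it there, then wind the crank on the tray clockwise until the sliding jaw presses the cup firmly against the back jaw. Clamp it snugly without crushing it, keep the cup upright, and leave the other cup and the dropper bottle beside the shaker where they stand.

Things in the scene. Friction and masses are not known exactly. Their poses are not given: they have to be found in the camera images.
- shaker: fixed bench shaker: open-fronted white housing, grey lid, 200 deep x 220 wide x 147 mm high; origin under its centre on the worktop; own -x is the front (to the robot), +y left, z up. Open front at x = -100 mm; the lid (132-147 mm up) juts to x = -121 mm, so a gripper pointing straight down hits it before it reaches the handle: tilt the fingers 15-45 deg forward.
- tray_handle (a point): grip point of the tray's handle, a black upright tab in the middle of the tray's white front panel (190 wide, 66 mm high); axes as the shaker's. The tab is 52 mm long (x), 12 mm thick (y), 18 mm thick over its foremost 14 mm, 34-40 mm high. The point lies at half its height, 48 mm above the worktop, 37 mm ahead of the panel; grasp across y
- tray (a joint): how far the tray is out, m: 0 shut, 0.14 at its stop. Slides level along the shaker's -x with about 10 N of friction and stays where left; hard pushes on the crank can shove it back in. Starts shut or up to 15 mm out
- crank (a joint): crank angle, rad: 0 = jaw fully open, arm pointing to the shaker's front (-x); grows clockwise from above. Each radian moves the jaw 8 mm towards the cup; range 0 to 7, starts 0 to 0.8; the cup gets tight somewhere between 3.5 and 5.8. Turns with 0.16 N m of friction (4.6 N at the knob), stays where left. The force at the knob rises by 0.23 N per N of clamping
- crank_axis (a point): point on the crank's upright axis, on the tray, at the knob's mid-height, 108 mm above the worktop; moves with the tray; axes as the shaker's
- crank_knob (a point): middle of the crank's upright black round knob, 18 mm in diameter, 36 mm high (88 to 124 mm above the worktop), 35 mm from the crank's axis; it spins freely on the crank arm, so it can be pinched from above and led round in a circle without turning the wrist. Its point's own axes turn with the knob
- pad: rubber-faced pad of the sliding jaw, 64 mm long (x), 42 mm high, moves to +y on the tray; its pressing face is 12 mm to -y of the body's origin and the face's middle is 41 mm above the worktop. It is sprung on the jaw: 6 N per mm, 7.5 mm of give
- cup: sample cup with a white lid, 56 mm in diameter and 58 mm high (51 mm in diameter where the jaws press it), about 0.15 kg, loose on the tray between the sliding jaw and the back jaw; origin at the centre of its underside, z up. The back jaw is locked at a setting that differs each time: its face is 68 to 80 mm to the shaker's +y of the tray's middle line, so where the cup gets tight must be felt
- other_cup: bystander: sample cup with a blue lid, 52 mm in diameter, 50 mm high, on the worktop to the left of the shaker; origin at its underside
- bottle: bystander: brown dropper bottle, 33 mm in diameter, 78 mm high, on the worktop to the right of the shaker; origin at its underside
Not all that is in view belongs to the job. Leave any pink or yellow look-alike of the cup alone.

How it is judged:
By the outcome, as a careful person would: the job done as asked, in the order asked, and still so for the second after the job is handed in, with the robot touching nothing.
It also fails if it takes over 58 s, if anything falls off the work surface, if the arm or the gripper's body presses on something with over 40 N, if the wrist force passes 120 N, or if a joint passes its speed limit or range.

## Working session

There is one attempt and no reset: what is moved stays moved. The work goes in short steps, Python scripts to look and compute and a tool call to move; the robot and the scene stay as the last step left them, time stands still between calls to the robot, and variables do not carry over. Pictures are saved under pics/ and viewed, and the job is handed in when it is done.

Besides the shell and the picture viewer there is one more tool, called after "Call:" as name(argument=value, ...) on one line, values as JSON. move_arm: Moves the arm, as the interface text tells. Its arguments: {"type":"object","properties":{"deltas":{"type":"array"},"claw":{"type":"number"},"squeeze":{"type":"number"}},"required":["deltas"]}

```bash
mkdir -p pics; ls; cat > h.py <<'E'
import numpy as np, cv2
from bench import r
def cal(n):
    c=r.get_calibration(n); f=200/np.tan(np.radians(c['vfov'])/2)
    return f,c['cx'],c['cy'],np.array(c['R']),np.array(c['t'])
def proj(n,X):
    f,cx,cy,R,t=cal(n); p=R@np.array(X,float)+t
    return np.array([cx+f*p[0]/p[2],cy+f*p[1]/p[2]])
def ray(n,px):
    f,cx,cy,R,t=cal(n); d=R.T@np.array([(px[0]-cx)/f,(px[1]-cy)/f,1]); return -R.T@t,d/np.linalg.norm(d)
def atz(n,px,z):
    o,d=ray(n,px); return o+d*(z-o[2])/d[2]
def save(n,fn):
    im=r.snapshot(n); cv2.imwrite('pics/'+fn,im[:,:,::-1]); return im
E
python3 - <<'E'
from h import *
for n in('side','top'):
    save(n,n+'0.png'); print(n,r.get_calibration(n)); f,cx,cy,R,t=cal(n); print('pos',-R.T@t)
    for th in ['shaker','tray_handle','crank_axis','crank_knob','pad','cup','other_cup','bottle']:
        print(th,[(np.round(d['pixel']),round(d['conf'],2)) for d in r.spot_point(n,th)][:3])
print(r.state())
E
```

```text
pics
side {'vfov': 51.15442988352548, 'cx': 315.49717306355075, 'cy': 200.48455136841193, 'R': array([[ 0.18114697, -0.98342816, -0.00740407],
       [-0.4671273 , -0.07941459, -0.88061649],
       [ 0.86543507,  0.16297965, -0.47377185]]), 't': array([-98.88378263, 385.62437053, 352.70507201])}
pos [-107.19517112 -124.10464533  505.95677457]
shaker [(array([339., 214.]), 0.79)]
tray_handle [(array([322., 227.]), 0.83)]
crank_axis [(array([360., 186.]), 0.66)]
crank_knob [(array([349., 192.]), 0.57), (array([260., 234.]), 0.45), (array([324., 226.]), 0.22)]
pad [(array([331., 221.]), 0.41)]
cup [(array([265., 209.]), 0.92), (array([225., 287.]), 0.68), (array([319., 220.]), 0.66)]
other_cup [(array([263., 236.]), 0.66)]
bottle [(array([405., 254.]), 0.94)]
top {'vfov': 51.990488815715665, 'cx': 316.5964060583563, 'cy': 196.49513616098216, 'R': array([[-0.02756439, -0.99956643, -0.01035151],
       [-0.99879734,  0.02796028, -0.04027532],
       [ 0.04054729,  0.00922889, -0.999135  ]]), 't': array([ 33.25276672, 611.86716942, 932.36859556])}
pos [574.24287073   7.52564285 956.5494590
[... 224 characters left out ...]
ttle [(array([398., 194.]), 0.52)]
{'time_s': 0.9, 'q': array([ 1.11300411e+00,  3.42017863e-01,  1.52405147e+00,  1.18155311e-05,
        1.27542704e+00, -1.45972846e-01]), 'dq': array([ 7.30702574e-04,  1.05512558e-03,  3.12665640e-04, -6.87702395e-05,
       -1.62677707e-03,  1.00730566e-03]), 'effort': array([ 1.77635786e-03, -4.31124508e+01, -2.44481385e+01,  7.18787243e-02,
        4.84018342e-02, -4.64970697e-05]), 'eef_pos': array([161.04201485, 499.7258206 , 226.74819746]), 'eef_rot': array([-1.34067473, -0.97655162,  0.97641896]), 'force': array([-0.10517787, -0.04346937,  0.00654251]), 'ft_torque': array([ 0.02647437, -0.00229434,  0.04440172]), 'gripper_width': 92.25917225087096}
```

View pics/side0.png

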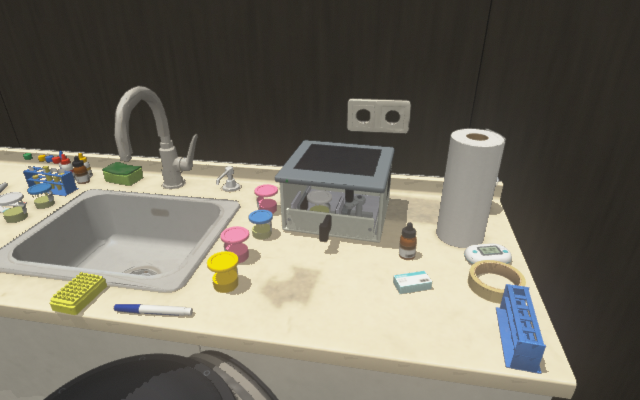

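View pics/top0.png

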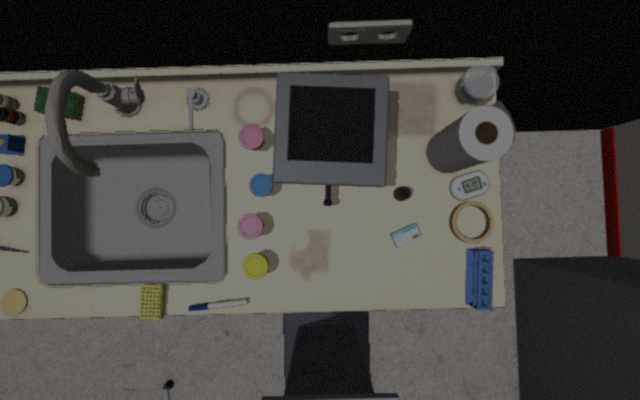

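```bash
python3 - <<'E'
from h import *
from scipy.spatial.transform import Rotation as Ro
s=r.state(); print(np.round(Ro.from_rotvec(s['eef_rot']).as_matrix(),3))
o=r.outline_of('top','shaker')[0]; m=o['pixels'].astype(np.uint8)
np.save('m.npy',m)
c=max(cv2.findContours(m,0,2)[0],key=cv2.contourArea); print(cv2.minAreaRect(c), cv2.approxPolyDP(c,8,True)[:,0].tolist())
a=cv2.imread('pics/top0.png'); b=cv2.imread('pics/side0.png')
cv2.imwrite('pics/c1.png',cv2.resize(a[60:220,240:420],None,fx=4,fy=3.7,interpolation=2)[:590])
cv2.imwrite('pics/c2.png',cv2.resize(b[130:260,240:430],None,fx=4,fy=4,interpolation=2))
for n,px in(('top',(328,199)),('side',(322,227))): print(atz(n,px,48))
E
```

```text
[[ 0.307  0.    -0.952]
 [ 0.952  0.     0.307]
 [ 0.    -1.    -0.   ]]
((330.1134338378906, 139.2671356201172), (113.5792236328125, 131.7434844970703), 2.0095536708831787) [[278, 72], [272, 180], [323, 184], [325, 205], [331, 184], [383, 186], [388, 77]]
[604.85387638  -9.1898947   48.        ]
[617.74262389  -0.80307343  48.        ]
```

View pics/c1.png

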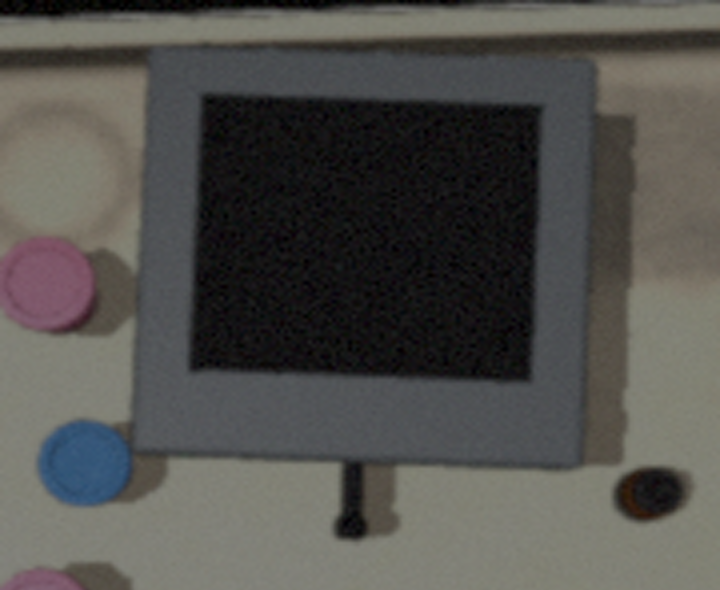

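View pics/c2.png

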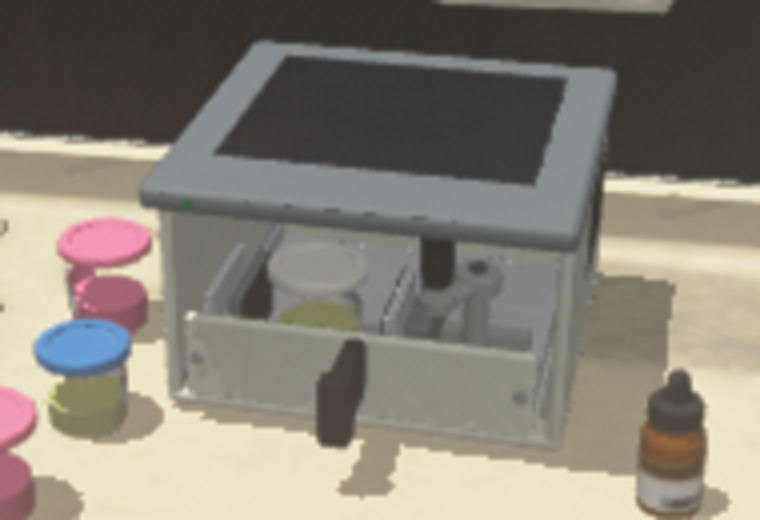

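```bash
python3 - <<'E'
from h import *
C=lambda x,y:(x/4+240,y/3.7+60)
for nm,p in dict(bl=(151,47),br=(595,60),fr=(580,467),fl=(133,452)).items(): print(nm,atz('top',C(*p),147).round(1))
print('lid edge',atz('top',C(352,463),147), 'tip',atz('top',C(350,540),66),'bulbback',atz('top',C(352,510),66))
S=lambda x,y:(x/4+240,y/4+130)
print('side tip bottom (front lower corner)',atz('side',S(335,443),30).round(1),'top front',atz('side',S(338,378),66).round(1))
for p in [(195,315),(535,355)]: print('panel top',atz('side',S(*p),66).round(1))
for p in [(190,398),(560,445)]: print('housing bottom front',atz('side',S(*p),0).round(1))
print('knob top',atz('side',S(438,235),124).round(1),'axis',atz('side',S(480,265),95).round(1),'cup lid', atz('side',S(318,265),66).round(1))
E
```

```text
bl [857.2  85.9 147. ]
br [ 843.2 -135.5  147. ]
fr [ 623.6 -120.5  147. ]
fl [637.9 100.  147. ]
lid edge [628.93548674  -8.15527289 147.        ] tip [589.19880366  -7.34141094  66.        ] bulbback [606.77232504  -8.93118668  66.        ]
side tip bottom (front lower corner) [594.7  -8.3  30. ] top front [599.4  -9.   66. ]
panel top [650.  77.  66.]
panel top [ 638.7 -104.9   66. ]
housing bottom front [669.9  87.4   0. ]
housing bottom front [ 657.7 -121.     0. ]
knob top [651.6 -51.7 124. ] axis [677.8 -72.   95. ] cup lid [717.9  22.   66. ]
```

Call:
move_arm(deltas=[{"translation":[34,-42,0],"twist":0.02},{"translation":[34,-42,0],"twist":0.02},{"translation":[34,-42,0],"twist":0.02},{"translation":[34,-42,0],"twist":0.02},{"translation":[34,-42,0],"twist":0.02},{"translation":[34,-42,0],"twist":0.02},{"translation":[34,-42,0],"twist":0.02},{"translation":[34,-42,0],"twist":0.02},{"translation":[34,-42,0],"twist":0.02},{"translation":[34,-42,0],"twist":0.02},{"translation":[34,-42,0],"twist":0.02},{"translation":[34,-42,0],"twist":0.027}], claw=0.5, squeeze=50)

```text
time_s: 2.45
eef_pos: [570.1, -5.8, 226.8]
eef_rot: [-1.239, -1.162, 1.161]
force: [0.7, 0.5, 0.1]
gripper_width: 45.8
```

Call:
move_arm(deltas=[{"translation":[0,-1,-40]},{"translation":[0,-1,-40]},{"translation":[0,0,-40]},{"translation":[0,0,-40]},{"translation":[0,0,-36]},{"translation":[0,0,0]}])

```text
validation failed for argument at $.de...
```

```bash
python3 - <<'E'
from h import *
a=save('side','s1.png'); b=save('top','t1.png')
cv2.imwrite('pics/s1c.png',cv2.resize(a[110:290,210:430,::-1],None,fx=3,fy=3))
cv2.imwrite('pics/t1c.png',cv2.resize(b[90:290,220:430,::-1],None,fx=3,fy=3)[:600])
E
```

```text
(no output)
```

View pics/s1c.png

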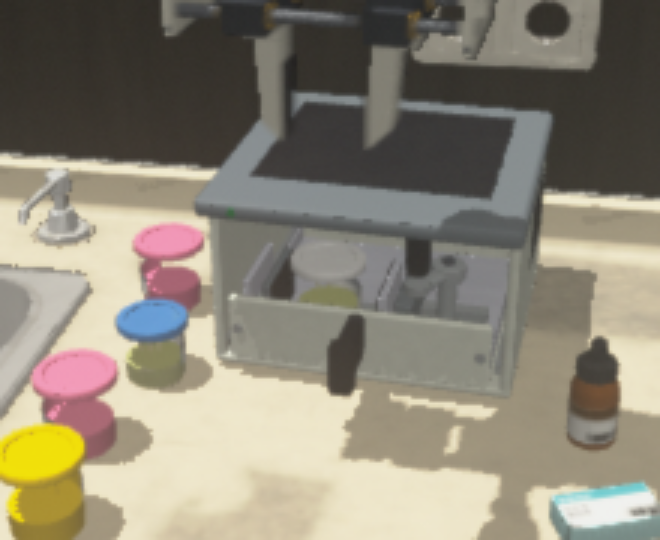

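View pics/t1c.png

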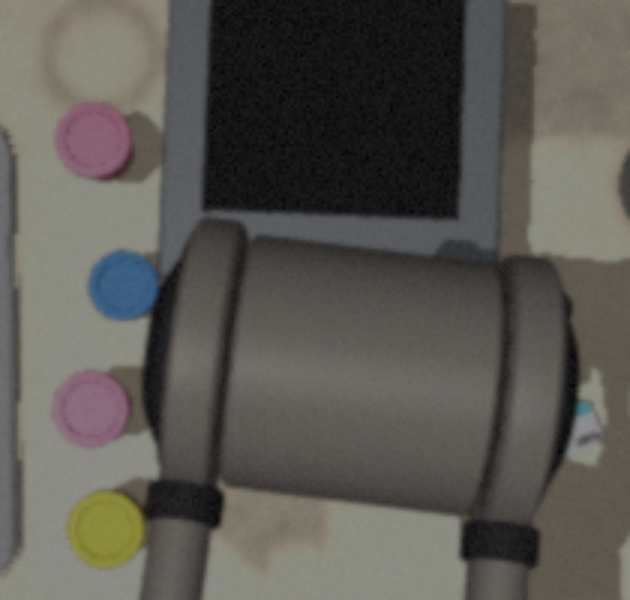

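Call:
move_arm(deltas=[{"translation":[0,-1,-35],"twist":0},{"translation":[0,-1,-35],"twist":0},{"translation":[0,0,-35],"twist":0},{"translation":[0,0,-25],"twist":0},{"translation":[0,0,0],"twist":0}])

```text
time_s: 3.18
eef_pos: [567.4, -5.5, 95.1]
eef_rot: [-1.235, -1.159, 1.163]
force: [0.1, -0.1, -0.6]
gripper_width: 46.1
```

```bash
python3 - <<'E'
from h import *
a=save('side','s2.png')
cv2.imwrite('pics/s2c.png',cv2.resize(a[0:290,150:480,::-1],None,fx=2,fy=2))
E
```

```text
(no output)
```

View pics/s2c.png

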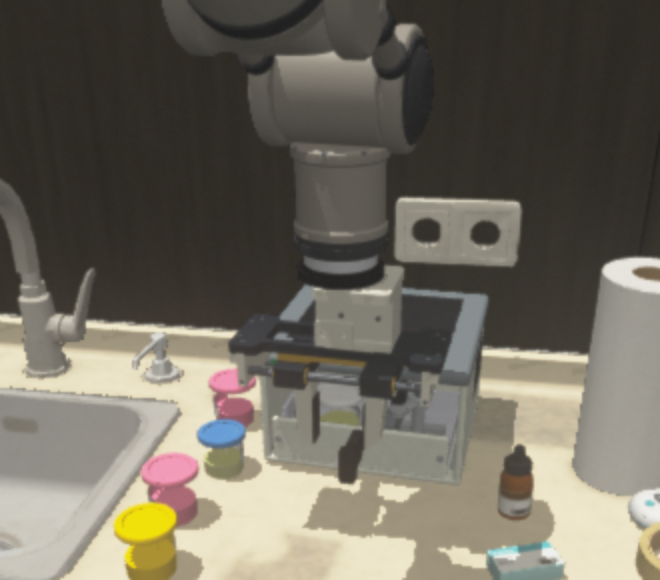

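Call:
move_arm(deltas=[{"translation":[0,-1,-25],"twist":0},{"translation":[0,-1,-25],"twist":0},{"translation":[0,0,-15],"twist":0},{"translation":[0,0,0],"twist":0}])

```text
time_s: 3.72
eef_pos: [569.0, -8.1, 31.8]
eef_rot: [-1.239, -1.161, 1.162]
force: [0.5, -0.4, 0.4]
gripper_width: 45.5
```

```bash
python3 - <<'E'
from h import *
a=save('side','s3.png')
cv2.imwrite('pics/s3c.png',cv2.resize(a[130:280,240:430,::-1],None,fx=4,fy=4,interpolation=2)[:600])
print(proj('side',[567.4,-7.5,30]))
E
```

```text
[321.07284022 248.28451502]
```

View pics/s3c.png

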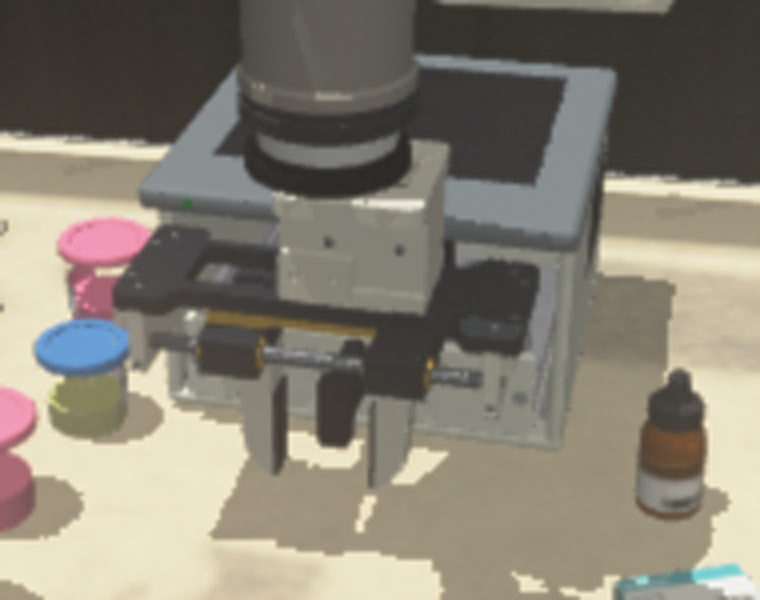

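Call:
move_arm(deltas=[{"translation":[5,0,0],"twist":0},{"translation":[5,-1,0],"twist":0},{"translation":[5,0,0],"twist":0},{"translation":[2,0,0],"twist":0},{"translation":[0,0,0],"twist":0}])

```text
time_s: 4.4
eef_pos: [586.1, -9.3, 31.7]
eef_rot: [-1.239, -1.161, 1.161]
force: [-1.1, 0.2, -0.6]
gripper_width: 46.1
```

Call:
move_arm(deltas=[{"translation":[2,0,0],"twist":0},{"translation":[0,0,0],"twist":0}])

```text
time_s: 4.65
eef_pos: [588.1, -9.3, 31.7]
eef_rot: [-1.239, -1.162, 1.161]
force: [-0.2, -0.1, 0.3]
gripper_width: 45.5
```

```bash
python3 - <<'E'
from h import *
a=save('side','s4.png')
cv2.imwrite('pics/s4c.png',cv2.resize(a[130:280,240:430,::-1],None,fx=4,fy=4,interpolation=2)[:600])
print(r.state()['force'])
E
```

```text
[0.24468235 1.0007192  0.64908018]
```

View pics/s4c.png

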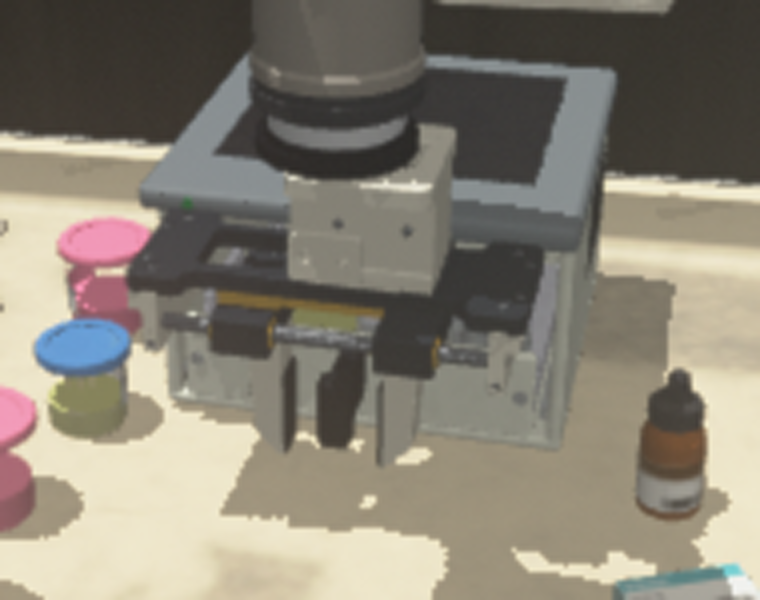

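Call:
move_arm(deltas=[{"translation":[2,0,0],"twist":0},{"translation":[0,0,0],"twist":0}])

```text
time_s: 4.95
eef_pos: [590.2, -9.3, 31.8]
eef_rot: [-1.239, -1.161, 1.161]
force: [-0.2, 0.2, -0.4]
gripper_width: 45.7
```

Call:
move_arm(deltas=[{"translation":[0,0,0],"twist":0},{"translation":[0,0,0],"twist":0},{"translation":[0,0,0],"twist":0},{"translation":[0,0,0],"twist":0}], claw=1, squeeze=40)

```text
time_s: 5.45
eef_pos: [590.2, -6.4, 31.7]
eef_rot: [-1.237, -1.163, 1.158]
force: [2.0, 12.8, -0.6]
gripper_width: 17.8
```

Call:
move_arm(deltas=[{"translation":[-2,2.5,0],"twist":0},{"translation":[-6,0.5,0],"twist":0},{"translation":[-8,0.5,0],"twist":0},{"translation":[-8,0.5,0],"twist":0},{"translation":[0,0,0],"twist":0}])

```text
time_s: 6.08
eef_pos: [567.2, -4.8, 31.7]
eef_rot: [-1.241, -1.164, 1.159]
force: [5.1, 3.1, -3.6]
gripper_width: 17.8
```

Call:
move_arm(deltas=[{"translation":[-10,0.5,0],"twist":0},{"translation":[-12,0.8,0],"twist":0},{"translation":[-12,0.8,0],"twist":0},{"translation":[-12,0.8,0],"twist":0},{"translation":[-12,0.8,0],"twist":0},{"translation":[-12,0.8,0],"twist":0},{"translation":[-12,0.8,0],"twist":0},{"translation":[-8,0.5,0],"twist":0},{"translation":[0,0,0],"twist":0}])

```text
time_s: 7.2
eef_pos: [477.0, 1.2, 31.7]
eef_rot: [-1.24, -1.163, 1.159]
force: [5.3, 5.6, -5.4]
gripper_width: 17.7
```

```bash
python3 - <<'E'
from h import *
a=save('side','s5.png')
cv2.imwrite('pics/s5c.png',cv2.resize(a[130:290,230:430,::-1],None,fx=3.7,fy=3.7,interpolation=2)[:600])
print(r.state()['force'])
E
```

```text
[ 4.40569187  5.54458974 -5.05944236]
```

View pics/s5c.png

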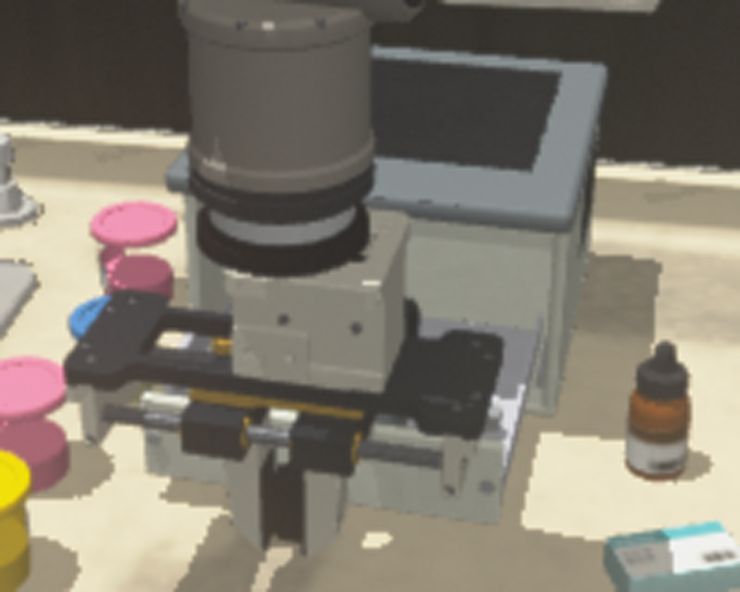

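Call:
move_arm(deltas=[{"translation":[-5,1.5,0],"twist":0},{"translation":[-5,0.3,0],"twist":0},{"translation":[-3,0.2,0],"twist":0},{"translation":[-2,0.1,0],"twist":0},{"translation":[0,0,0],"twist":0}])

```text
time_s: 7.88
eef_pos: [463.4, 2.2, 31.7]
eef_rot: [-1.243, -1.164, 1.159]
force: [9.6, -0.9, -10.1]
gripper_width: 17.4
```

Call:
move_arm(deltas=[{"translation":[-2,0.2,0],"twist":0},{"translation":[-2,0.1,0],"twist":0},{"translation":[0,0,0],"twist":0}])

```text
time_s: 8.25
eef_pos: [459.5, 2.4, 31.7]
eef_rot: [-1.243, -1.164, 1.159]
force: [8.3, -0.8, -10.7]
gripper_width: 18.1
```

Call:
move_arm(deltas=[{"translation":[-2,0.1,0],"twist":0},{"translation":[-2,0.1,0],"twist":0},{"translation":[0,0,0],"twist":0}])

```text
time_s: 8.62
eef_pos: [455.5, 2.7, 31.7]
eef_rot: [-1.243, -1.164, 1.159]
force: [8.8, -0.9, -12.0]
gripper_width: 17.8
```

Call:
move_arm(deltas=[{"translation":[-2,0.1,0],"twist":0},{"translation":[-2,0.1,0],"twist":0},{"translation":[0,0,0],"twist":0}])

```text
time_s: 9.0
eef_pos: [451.4, 3.0, 31.7]
eef_rot: [-1.243, -1.164, 1.159]
force: [9.4, -0.5, -10.3]
gripper_width: 17.5
```

Call:
move_arm(deltas=[{"translation":[-2,0.1,0],"twist":0},{"translation":[-2,0.1,0],"twist":0},{"translation":[0,0,0],"twist":0}])

```text
time_s: 9.38
eef_pos: [451.2, 3.0, 31.8]
eef_rot: [-1.249, -1.17, 1.155]
force: [20.9, 2.4, -23.8]
gripper_width: 17.3
```

```bash
python3 - <<'E'
from h import *
a=save('side','s6.png')
cv2.imwrite('pics/s6c.png',cv2.resize(a[130:290,230:430,::-1],None,fx=3.7,fy=3.7,interpolation=2)[:600])
print(r.state()['force'])
E
```

```text
[ 20.99363224   2.39562955 -23.79319501]
```

View pics/s6c.png

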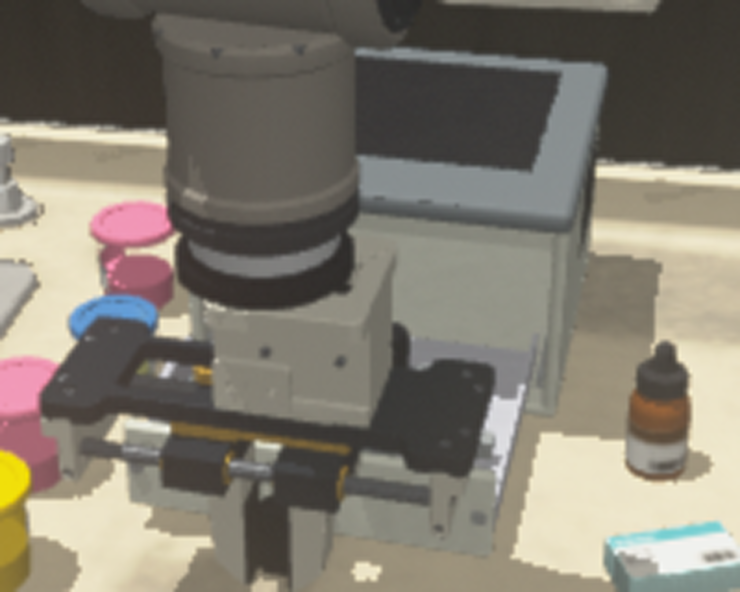

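Call:
move_arm(deltas=[{"translation":[0,0,0],"twist":0},{"translation":[0,0,0],"twist":0},{"translation":[-3,0,0],"twist":0},{"translation":[-10,0,0],"twist":0},{"translation":[-15,0,0],"twist":0},{"translation":[0,0,40],"twist":0},{"translation":[0,0,50],"twist":0},{"translation":[0,0,50],"twist":0},{"translation":[0,0,30],"twist":0},{"translation":[0,0,0],"twist":0}], claw=0.5)

```text
time_s: 10.68
eef_pos: [417.5, 3.4, 203.6]
eef_rot: [-1.243, -1.164, 1.16]
force: [0.0, -1.4, -0.3]
gripper_width: 46.1
```

```bash
python3 - <<'E'
from h import *
a=save('side','s7.png');b=save('top','t7.png')
cv2.imwrite('pics/s7c.png',cv2.resize(a[100:300,210:430,::-1],None,fx=3,fy=3,interpolation=2)[:600])
cv2.imwrite('pics/t7c.png',cv2.resize(b[90:290,220:430,::-1],None,fx=3,fy=3)[:600])
for n in('side','top'):
    for th in ['tray_handle','crank_axis','crank_knob','pad','cup']:
        print(n,th,[(np.round(d['pixel']),round(d['conf'],2)) for d in r.spot_point(n,th)][:3])
E
```

```text
side tray_handle [(array([305., 270.]), 0.82)]
side crank_axis [(array([306., 270.]), 0.72), (array([348., 220.]), 0.69)]
side crank_knob [(array([405., 254.]), 0.59), (array([335., 229.]), 0.47)]
side pad [(array([317., 255.]), 0.49)]
side cup [(array([301., 255.]), 0.95), (array([237., 258.]), 0.82), (array([268., 206.]), 0.73)]
top tray_handle [(array([324., 261.]), 0.57)]
top crank_axis [(array([353., 221.]), 0.96)]
top crank_knob [(array([346., 237.]), 0.51), (array([330., 141.]), 0.4)]
top pad [(array([327., 218.]), 0.67)]
top cup [(array([253., 141.]), 0.82), (array([311., 216.]), 0.71), (array([252., 224.]), 0.67)]
```

View pics/s7c.png

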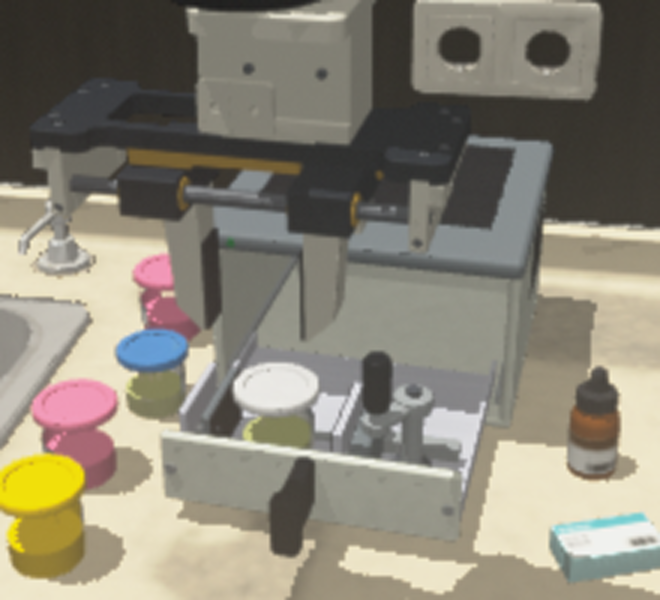

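View pics/t7c.png

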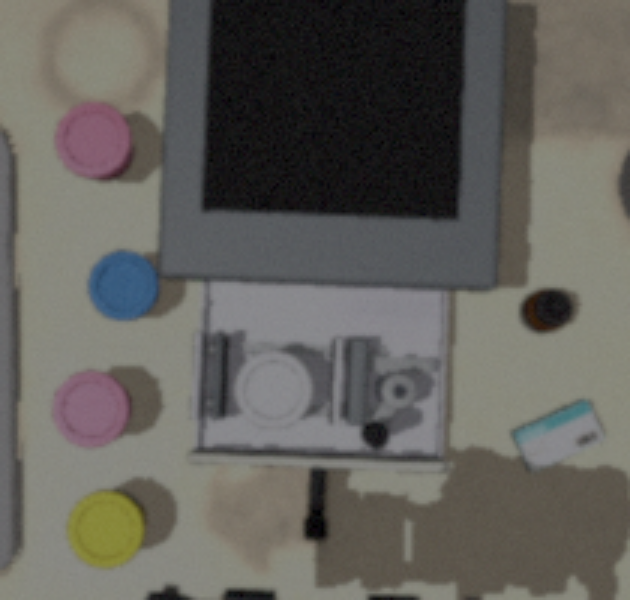

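```bash
cat >> h.py <<'E'
def tri(pt,ps):
    A=[];b=[]
    for n,p in(('top',pt),('side',ps)):
        o,d=ray(n,p);M=np.eye(3)-np.outer(d,d);A.append(M);b.append(M@o)
    A=np.vstack(A);b=np.hstack(b);x=np.linalg.lstsq(A,b,rcond=None)[0];return x,np.linalg.norm(A@x-b)
E
python3 - <<'E'
from h import *
b=cv2.imread('pics/t7.png');a=cv2.imread('pics/s7.png')
cv2.imwrite('pics/t7d.png',cv2.resize(b[195:275,280:375],None,fx=7,fy=7,interpolation=2))
cv2.imwrite('pics/s7d.png',cv2.resize(a[205:285,260:380],None,fx=6,fy=6,interpolation=2))
print('knobtop',tri((345,234.7),(335.7,219.5)),atz('top',(345,234.7),124),atz('side',(335.7,219.5),124))
print('hub',tri((353.3,220),(347.3,230)))
print('tip',atz('top',(325,269),66))
E
```

```text
knobtop (array([529.06606869, -40.43193866, 122.34104801]), np.float64(0.3649975864638808)) [529.11584661 -40.08182344 124.        ] [526.37556908 -41.0445551  124.        ]
hub (array([557.46613677, -60.07655669,  84.66833148]), np.float64(1.1140813284763378))
tip [453.39088369   1.94354476  66.        ]
```

View pics/t7d.png

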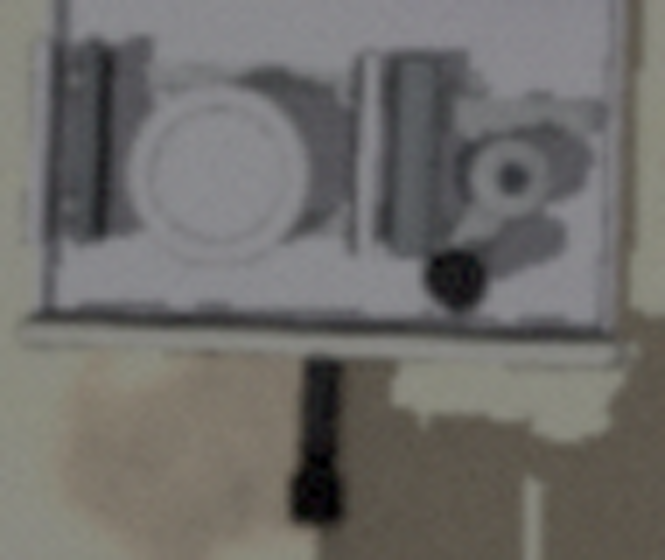

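View pics/s7d.png

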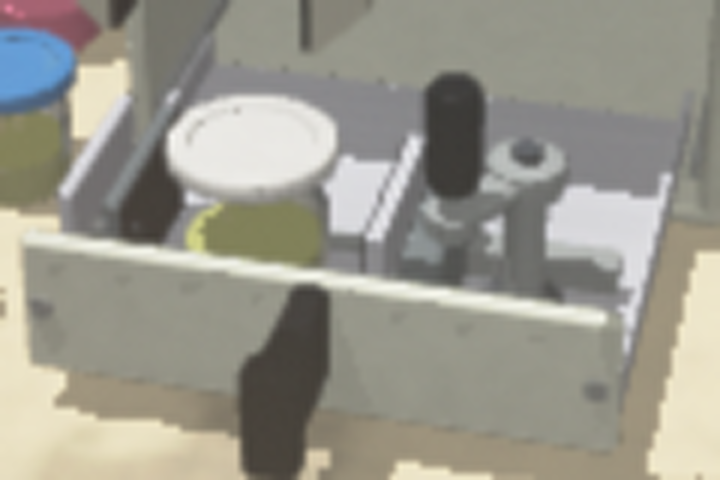

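Call:
move_arm(deltas=[{"translation":[25,-10,0],"twist":0},{"translation":[30,-12,0],"twist":0},{"translation":[30,-12,0],"twist":0},{"translation":[26,-10,-20],"twist":0},{"translation":[0,0,-25],"twist":0},{"translation":[0,0,0],"twist":0}])

```text
time_s: 12.02
eef_pos: [526.8, -40.3, 154.8]
eef_rot: [-1.235, -1.158, 1.163]
force: [0.1, -0.8, -0.5]
gripper_width: 45.7
```

```bash
python3 - <<'E'
from h import *
a=save('side','s8.png')
cv2.imwrite('pics/s8c.png',cv2.resize(a[130:290,260:420,::-1],None,fx=3.7,fy=3.7,interpolation=2)[:600])
E
```

```text
(no output)
```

View pics/s8c.png

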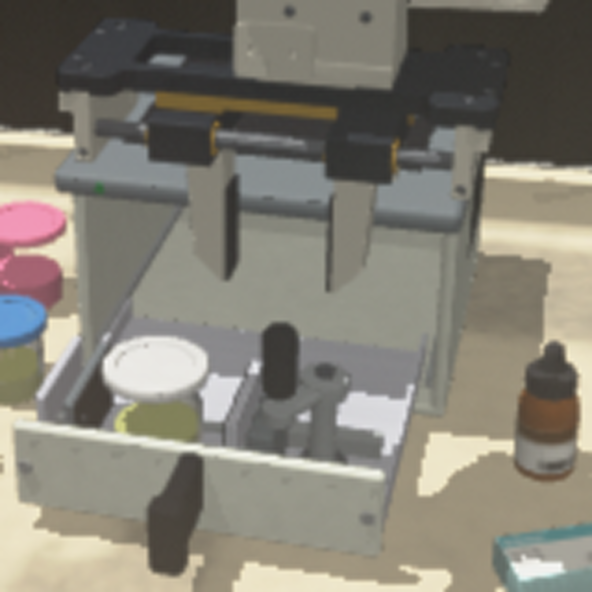

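Knob is centred between and below the open fingers. Lower and pinch.

Call:
move_arm(deltas=[{"translation":[1,0,-25],"twist":0},{"translation":[0,0,-20],"twist":0},{"translation":[0,0,-13],"twist":0},{"translation":[0,0,0],"twist":0}])

```text
time_s: 12.58
eef_pos: [528.9, -40.4, 98.9]
eef_rot: [-1.239, -1.161, 1.161]
force: [0.3, -0.0, 0.1]
gripper_width: 45.9
```

Call:
move_arm(deltas=[{"translation":[0,0,0],"twist":0},{"translation":[0,0,0],"twist":0},{"translation":[0,0,0],"twist":0},{"translation":[0,0,0],"twist":0}], claw=1, squeeze=25)

```text
time_s: 13.08
eef_pos: [529.2, -40.3, 99.1]
eef_rot: [-1.239, -1.162, 1.161]
force: [-0.0, 1.7, 1.9]
gripper_width: 17.1
```

```bash
cat >> h.py <<'E'
YAW=-0.065
def kn(A,th,R=35):
    x,y=-np.cos(th)*R,np.sin(th)*R; c,s=np.cos(YAW),np.sin(YAW)
    return np.array([A[0]+c*x-s*y,A[1]+s*x+c*y])
def ang(A,p):
    d=np.array(p[:2])-np.array(A); c,s=np.cos(YAW),np.sin(YAW)
    x,y=c*d[0]+s*d[1],-s*d[0]+c*d[1]; return np.arctan2(y,-x)%(2*np.pi),np.hypot(x,y)
def rows(A,start,t0,t1,n):
    p=np.array(start[:2],float);out=[]
    for t in np.linspace(t0,t1,n+1)[1:]:
        d=np.round((kn(A,t)-p)*2)/2; p=p+d; out.append([float(d[0]),float(d[1])])
    print(out,p)
E
python3 - <<'E'
from h import *
A=(557.9,-60.3);p=(529.2,-40.3);print(ang(A,p))
rows(A,p,ang(A,p)[0],1.55,6)
E
```

```text
(np.float64(0.5436182391731724), np.float64(34.981280708401684))
[[3.5, 4.5], [4.5, 4.0], [5.0, 3.0], [5.5, 2.0], [6.0, 1.0], [5.5, 0.5]] [559.2 -25.3]
```

Call:
move_arm(deltas=[{"translation":[3.5,4.5,0],"twist":0},{"translation":[4.5,4,0],"twist":0},{"translation":[5,3,0],"twist":0},{"translation":[0,0,0],"twist":0}])

```text
time_s: 13.58
eef_pos: [541.8, -28.6, 99.1]
eef_rot: [-1.238, -1.161, 1.162]
force: [-3.3, 0.3, 4.9]
gripper_width: 17.4
```

Call:
move_arm(deltas=[{"translation":[5.5,2,0],"twist":0},{"translation":[6,1,0],"twist":0},{"translation":[5.5,0.5,0],"twist":0},{"translation":[0,0,0],"twist":0}])

```text
time_s: 14.08
eef_pos: [558.9, -24.4, 99.1]
eef_rot: [-1.238, -1.162, 1.161]
force: [-2.8, 3.6, 5.8]
gripper_width: 17.2
```

```bash
python3 - <<'E'
from h import *
A=(557.9,-60.3);p=r.state()['eef_pos'];print(p,r.state()['force'],ang(A,p))
rows(A,(559.2,-25.3),1.55,3.14,10)
E
```

```text
[558.90712001 -24.43094746  99.11482284] [-2.83592628  3.6424026   5.814518  ] (np.float64(1.5338666383353727), np.float64(35.88318855215221))
[[6.0, -0.5], [5.0, -2.0], [5.0, -2.0], [4.5, -3.5], [4.0, -3.5], [3.5, -4.5], [2.5, -5.0], [2.0, -5.0], [1.0, -5.5], [0.0, -5.5]] [592.7 -62.3]
```

Call:
move_arm(deltas=[{"translation":[6,0.5,0],"twist":0},{"translation":[5,-2,0],"twist":0},{"translation":[5,-2,0],"twist":0},{"translation":[4.5,-3.5,0],"twist":0},{"translation":[4,-3.5,0],"twist":0},{"translation":[0,0,0],"twist":0}])

```text
time_s: 14.82
eef_pos: [583.9, -35.3, 99.1]
eef_rot: [-1.239, -1.162, 1.16]
force: [-0.7, 3.9, 4.8]
gripper_width: 17.4
```

Call:
move_arm(deltas=[{"translation":[4,-4.5,0],"twist":0},{"translation":[2.5,-5,0],"twist":0},{"translation":[2,-5,0],"twist":0},{"translation":[1,-5.5,0],"twist":0},{"translation":[0,-5.5,0],"twist":0},{"translation":[0,0,0],"twist":0}])

```text
time_s: 15.58
eef_pos: [593.5, -61.2, 99.1]
eef_rot: [-1.24, -1.162, 1.16]
force: [-0.6, 4.1, 4.3]
gripper_width: 17.1
```

```bash
python3 - <<'E'
from h import *
A=(558.4,-59.4);s=r.state();p=s['eef_pos'];print(p,s['force'],ang(A,p))
rows(A,(593.2,-61.3),3.14,3.9,6)
a=save('side','s9.png')
cv2.imwrite('pics/s9c.png',cv2.resize(a[130:290,260:420,::-1],None,fx=3.7,fy=3.7,interpolation=2)[:600])
E
```

```text
[593.53498836 -61.18566875  99.11559504] [-0.57926566  4.10917481  4.31464579] (np.float64(3.127372054936982), np.float64(35.18033570080238))
[[-0.5, -4.5], [-1.0, -4.5], [-1.5, -4.0], [-2.5, -4.0], [-2.5, -3.5], [-3.0, -3.5]] [582.2 -85.3]
```

View pics/s9c.png

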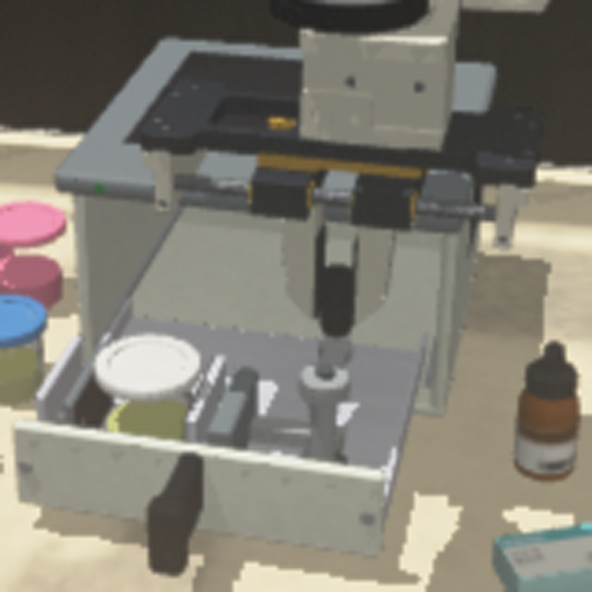

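Call:
move_arm(deltas=[{"translation":[-0.5,-4.5,0],"twist":0},{"translation":[-1,-4.5,0],"twist":0},{"translation":[-1.5,-4,0],"twist":0},{"translation":[0,0,0],"twist":0}])

```text
time_s: 16.12
eef_pos: [590.3, -74.3, 99.1]
eef_rot: [-1.24, -1.162, 1.161]
force: [0.7, 3.2, 6.1]
gripper_width: 17.3
```

Call:
move_arm(deltas=[{"translation":[-2.5,-4,0],"twist":0},{"translation":[-2.5,-3.5,0],"twist":0},{"translation":[0,0,0],"twist":0}])

```text
time_s: 16.5
eef_pos: [585.5, -81.8, 99.1]
eef_rot: [-1.24, -1.162, 1.161]
force: [1.8, 3.9, 5.1]
gripper_width: 17.2
```

```bash
cat > st.py <<'E'
from h import *
A=(558.4,-59.4)
fs=[]
s=r.state();p=s['eef_pos'];th,R=ang(A,p);f=s['force']
c,sn=np.cos(YAW),np.sin(YAW); t=np.array([np.sin(th),np.cos(th)]); n=np.array([-np.cos(th),np.sin(th)])
W=np.array([[c,-sn],[sn,c]])
print(p.round(1),f.round(1),'th %.3f R %.1f'%(th,R),'tang %.1f rad %.1f'%(-(W@t)@f[:2],(W@n)@f[:2]))
E
python3 st.py; python3 -c "
from h import *
rows((558.4,-59.4),(585.2,-81.8),3.773,4.6,10)"
```

```text
[585.5 -81.8  99.1] [1.8 3.9 5.1] th 3.768 R 35.2 tang 4.2 rad -1.1
[[-2.0, -2.0], [-2.0, -2.0], [-2.5, -2.0], [-2.0, -1.5], [-2.5, -1.5], [-3.0, -1.0], [-2.5, -1.0], [-3.0, -1.0], [-3.0, -0.5], [-2.5, -0.0]] [560.2 -94.3]
```

Call:
move_arm(deltas=[{"translation":[-2,-2,0],"twist":0},{"translation":[-2,-2,0],"twist":0},{"translation":[-2.5,-2,0],"twist":0},{"translation":[0,0,0],"twist":0}])

```text
time_s: 17.0
eef_pos: [579.1, -87.8, 99.1]
eef_rot: [-1.24, -1.163, 1.161]
force: [1.9, 4.4, 5.4]
gripper_width: 17.4
```

```bash
cat >> st.py <<'E'
import sys
if len(sys.argv)>1:
    k=sys.argv[1]; a=save('side','s%s.png'%k)
    cv2.imwrite('pics/s%sc.png'%k,cv2.resize(a[190:290,260:390,::-1],None,fx=5,fy=5,interpolation=2)[:600])
E
python3 st.py 10
```

```text
[579.1 -87.8  99.1] [1.9 4.4 5.4] th 4.016 R 35.1 tang 4.1 rad -2.5
```

View pics/s10c.png

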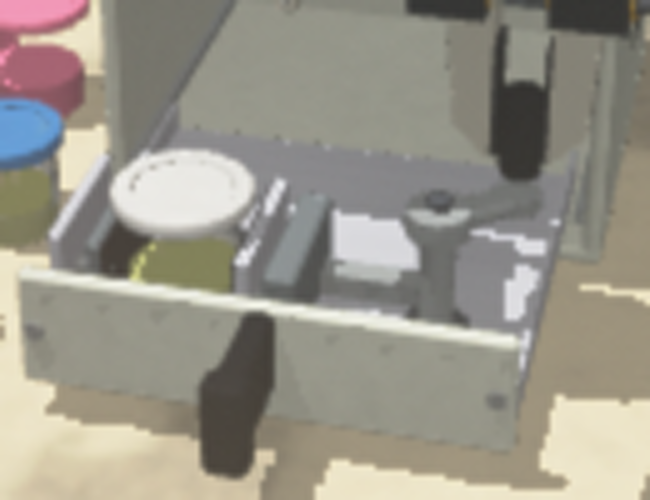

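Call:
move_arm(deltas=[{"translation":[-2,-1.5,0],"twist":0},{"translation":[-2.5,-1.5,0],"twist":0},{"translation":[0,0,0],"twist":0}])

```text
time_s: 17.42
eef_pos: [574.8, -90.5, 99.1]
eef_rot: [-1.24, -1.163, 1.16]
force: [2.8, 5.4, 4.5]
gripper_width: 17.3
```

```bash
python3 st.py
```

```text
[574.8 -90.5  99.1] [2.8 5.4 4.5] th 4.162 R 35.1 tang 5.0 rad -3.5
```

Call:
move_arm(deltas=[{"translation":[-3,-1,0],"twist":0},{"translation":[-2.5,-1,0],"twist":0},{"translation":[0,0,0],"twist":0}])

```text
time_s: 17.8
eef_pos: [569.8, -92.6, 99.1]
eef_rot: [-1.241, -1.164, 1.16]
force: [4.3, 4.4, 3.9]
gripper_width: 17.2
```

```bash
python3 st.py 11
```

```text
[569.8 -92.6  99.1] [4.3 4.4 3.9] th 4.317 R 35.1 tang 5.5 rad -2.7
```

View pics/s11c.png

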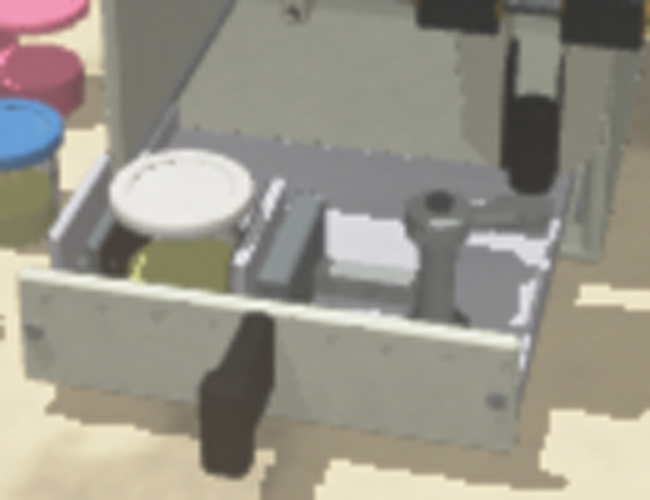

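Call:
move_arm(deltas=[{"translation":[-3,0,0],"twist":0},{"translation":[-3,0,0],"twist":0},{"translation":[0,0,0],"twist":0}])

```text
time_s: 18.23
eef_pos: [564.7, -93.8, 99.2]
eef_rot: [-1.244, -1.164, 1.16]
force: [7.2, 0.8, 0.9]
gripper_width: 16.8
```

```bash
python3 st.py 12; python3 st.py;python3 - <<'E'
from h import *
F=[]
for i in range(4): r.snapshot('side'); F.append(r.state()['force'][:2])
print(np.mean(F,0),np.std(F,0))
E
```

```text
[564.7 -93.8  99.2] [7.2 0.8 0.9] th 4.465 R 35.0 tang 7.2 rad 0.6
[564.7 -93.8  99.2] [6.4 0.7 1.2] th 4.466 R 35.0 tang 6.4 rad 0.5
[7.16589308 1.22555572] [0.4942201 0.633555 ]
```

View pics/s12c.png

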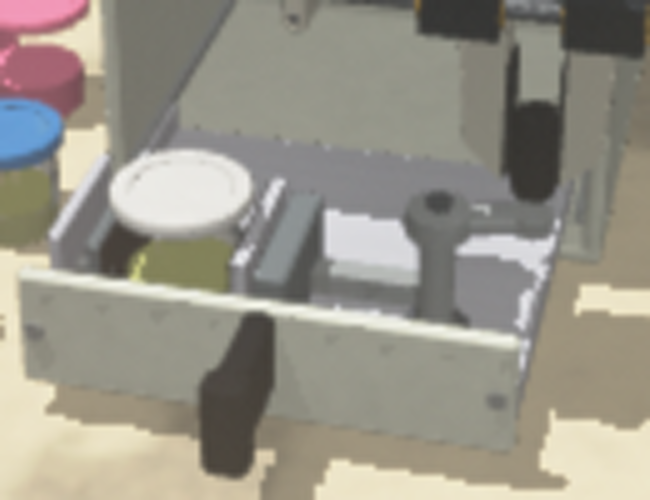

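Call:
move_arm(deltas=[{"translation":[-3.5,-0.5,0],"twist":0},{"translation":[-3.5,0,0],"twist":0},{"translation":[0,0,0],"twist":0}])

```text
time_s: 18.85
eef_pos: [558.1, -94.4, 99.2]
eef_rot: [-1.245, -1.165, 1.16]
force: [9.1, 0.6, -0.5]
gripper_width: 17.1
```

```bash
python3 st.py; python3 - <<'E'
from h import *
F=[]
for i in range(5): r.snapshot('side'); F.append(r.state()['force'][:2])
print(np.mean(F,0),np.std(F,0))
E
python3 st.py 13
```

```text
[558.1 -94.4  99.2] [ 9.1  0.6 -0.5] th 4.656 R 35.0 tang 9.1 rad -0.7
[8.74608895 1.07891304] [0.39299686 0.4887901 ]
[558.1 -94.4  99.2] [ 9.1  1.8 -0.6] th 4.657 R 35.0 tang 9.1 rad -1.8
```

View pics/s13c.png

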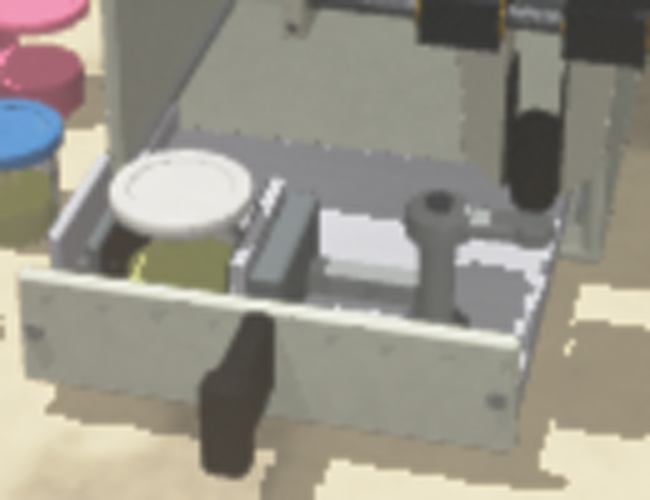

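Call:
move_arm(deltas=[{"translation":[-4,0.5,0],"twist":0},{"translation":[0,0,0],"twist":0},{"translation":[0,0,0],"twist":0}])

```text
time_s: 19.52
eef_pos: [554.4, -94.1, 99.2]
eef_rot: [-1.246, -1.165, 1.16]
force: [10.1, 0.3, -1.0]
gripper_width: 17.0
```

```bash
python3 - <<'E'
from h import *
F=[]
for i in range(5): r.snapshot('side'); F.append(r.state()['force'][:2])
print(np.mean(F,0),np.std(F,0))
E
python3 st.py 14
```

```text
[10.33804179  0.32257151] [0.57000849 0.33537783]
[554.4 -94.1  99.2] [ 9.3  0.5 -0.5] th 4.762 R 35.0 tang 9.2 rad -1.6
```

Call:
move_arm(deltas=[{"translation":[0,0,0],"twist":0},{"translation":[0,0,0],"twist":0},{"translation":[0,0,0],"twist":0},{"translation":[0,0,15],"twist":0},{"translation":[0,0,40],"twist":0},{"translation":[0,0,40],"twist":0},{"translation":[-40,0,30],"twist":0},{"translation":[-50,0,0],"twist":0},{"translation":[-50,0,0],"twist":0},{"translation":[0,0,0],"twist":0}], claw=0.5)

```text
time_s: 21.08
eef_pos: [408.8, -92.6, 224.9]
eef_rot: [-1.24, -1.16, 1.161]
force: [1.0, -0.6, 0.2]
gripper_width: 46.1
```

```bash
python3 - <<'E'
from h import *
a=save('side','s15.png');b=save('top','t15.png')
cv2.imwrite('pics/s15c.png',cv2.resize(a[170:290,210:420,::-1],None,fx=3.5,fy=3.5,interpolation=2)[:600])
cv2.imwrite('pics/t15c.png',cv2.resize(b[170:280,260:430,::-1],None,fx=4.5,fy=4.5,interpolation=2)[:600])
E
```

```text
(no output)
```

View pics/s15c.png

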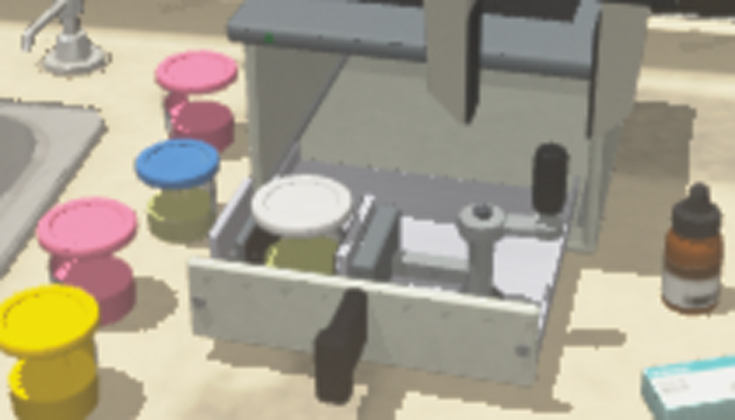

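View pics/t15c.png

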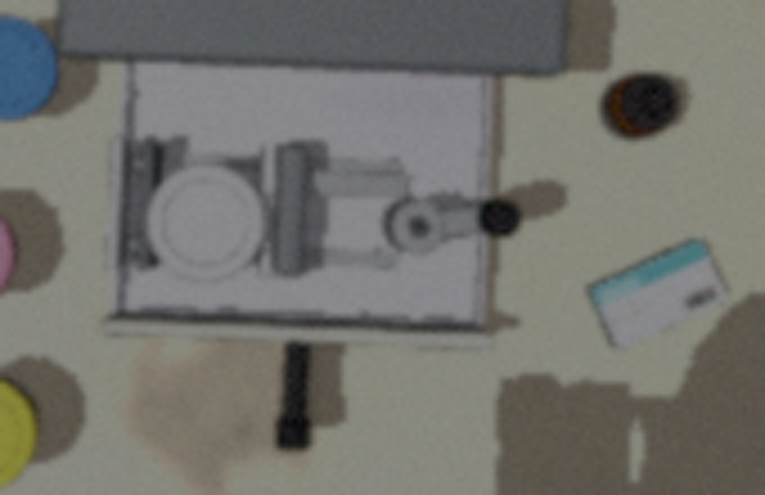

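```bash
python3 - <<'E'
from h import *
p=atz('top',(370.9,218.2),124);h=atz('top',(418/4.5+260,226/4.5+170),86)
print(p,h,ang(h[:2],p),ang((558.4,-59.4),p))
print('tip',atz('top',(325,269.3),66))
a=cv2.imread('pics/t7.png').astype(int);b=cv2.imread('pics/t15.png').astype(int)
# tray front + handle region shift before/after, and bystanders
for nm,(x0,y0,x1,y1) in dict(handle=(312,246,336,272),front=(285,240,320,250),bluecup=(248,172,275,198),bottle=(390,183,415,203)).items():
    A=a[y0:y1,x0:x1].mean(2).astype(np.float32);B=b[y0:y1,x0:x1].mean(2).astype(np.float32)
    print(nm,cv2.phaseCorrelate(A,B))
E
```

```text
[560.99174335 -93.47461556 124.        ] [557.15776244 -59.87003308  86.        ] (np.float64(4.5337891667715695), np.float64(33.82258672940514)) (np.float64(4.571474325835586), np.float64(34.17303848156578))
tip [452.74801583   1.96180357  66.        ]
handle ((-0.331059487426991, 0.6317925185492115), 0.7652038902412226)
front ((-0.07542222040180491, 0.08167568623863009), 1.0000702957312266)
bluecup ((0.64361802059579, 0.6597318094640023), 0.9944800786030146)
bottle ((0.5000555410420393, 0.010643206873901079), 1.028005223274231)
```

```bash
python3 - <<'E'
import cv2,numpy as np
for k in ('13','14','15'):
    a=cv2.imread('pics/s%s.png'%k); c=cv2.resize(a[195:260,325:390],None,fx=5,fy=5,interpolation=2); 
    cc=c if k=='13' else np.hstack([cc,c])
cv2.imwrite('pics/cmp.png',cc[:, :790*2][:, :975] if cc.shape[1]<=800 else cv2.resize(cc,(798,266)))
E
```

```text
(no output)
```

View pics/cmp.png

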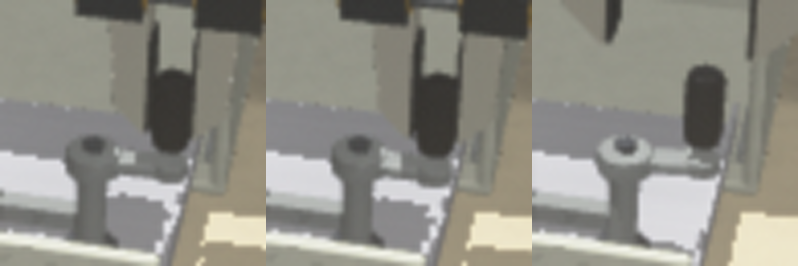

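Call:
move_arm(deltas=[{"translation":[0,0,0],"twist":0},{"translation":[0,0,0],"twist":0},{"translation":[0,0,0],"twist":0},{"translation":[0,0,0],"twist":0},{"translation":[0,0,0],"twist":0},{"translation":[0,0,0],"twist":0},{"translation":[0,0,0],"twist":0},{"translation":[0,0,0],"twist":0},{"translation":[0,0,0],"twist":0},{"translation":[0,0,0],"twist":0},{"translation":[0,0,0],"twist":0},{"translation":[0,0,0],"twist":0}])

```text
time_s: 22.68
eef_pos: [411.5, -93.0, 223.7]
eef_rot: [-1.239, -1.161, 1.161]
force: [-0.3, -0.2, -0.5]
gripper_width: 46.0
```

```bash
python3 - <<'E'
from h import *
save('side','s16.png');save('top','t16.png')
def blob(fn,x0,y0,x1,y1):
    g=cv2.imread('pics/'+fn)[y0:y1,x0:x1].max(2); m=g<75
    ys,xs=np.nonzero(m); return xs.mean()+x0,ys.mean()+y0,m.sum(),ys.max()+y0
for k in('15','16'):
    print(blob('s%s.png'%k,358,208,376,234),blob('t%s.png'%k,362,208,380,228))
p=blob('t16.png',362,208,380,228); q=blob('t7.png',336,226,354,244); print('now',atz('top',p[:2],118),'before',atz('top',q[:2],118),q)
P=atz('top',p[:2],118);Q=atz('top',q[:2],118)
for A in((558.4,-59.4),(557.9,-60)): print(ang(A,P),ang(A,Q))
E
```

```text
(np.float64(366.63157894736844), np.float64(220.7828947368421), np.int64(152), np.int64(230)) (np.float64(370.30555555555554), np.float64(217.68055555555554), np.int64(72), np.int64(222))
(np.float64(366.68), np.float64(220.7), np.int64(150), np.int64(230)) (np.float64(370.30555555555554), np.float64(217.68055555555554), np.int64(72), np.int64(222))
now [561.98679247 -93.02711321 118.        ] before [527.63950348 -39.08201439 118.        ] (np.float64(344.35779816513764), np.float64(235.28440366972478), np.int64(109), np.int64(242))
(np.float64(4.541127046265817), np.float64(33.817862481737734)) (np.float64(0.518736551904824), np.float64(36.865006243311576))
(np.float64(4.524274271710862), np.float64(33.279003582654425)) (np.float64(0.5398386431735878), np.float64(36.786679267629566))
```

```bash
python3 -c "
from h import *
for t in (4.5,4.55,4.65,4.7,4.75): print(t,kn((558.4,-59.4),t))"
```

```text
4.5 [563.53995739 -94.02052625]
4.55 [561.80322864 -94.23415041]
4.65 [558.30861442 -94.3998807 ]
4.7 [556.55946366 -94.35157258]
4.75 [554.81491329 -94.21590374]
```

Call:
move_arm(deltas=[{"translation":[25,0,0],"twist":0},{"translation":[50,0,0],"twist":0},{"translation":[50,0,-20],"twist":0},{"translation":[25,-0.5,-40],"twist":0},{"translation":[0,0,-30],"twist":0},{"translation":[0,0,-20],"twist":0},{"translation":[0,0,-14],"twist":0},{"translation":[0,0,0],"twist":0}])

```text
time_s: 23.78
eef_pos: [561.1, -93.4, 99.0]
eef_rot: [-1.238, -1.16, 1.162]
force: [0.1, -0.3, 0.3]
gripper_width: 46.0
```

Call:
move_arm(deltas=[{"translation":[0,-1,0],"twist":0},{"translation":[0,0,0],"twist":0},{"translation":[0,0,0],"twist":0},{"translation":[0,0,0],"twist":0}], claw=1, squeeze=25)

```text
time_s: 24.28
eef_pos: [561.8, -94.2, 100.3]
eef_rot: [-1.24, -1.162, 1.161]
force: [0.1, 1.8, 2.4]
gripper_width: 16.8
```

```bash
python3 st.py
```

```text
[561.8 -94.2 100.3] [0.1 1.8 2.4] th 4.549 R 35.0 tang 0.2 rad -1.8
```

Call:
move_arm(deltas=[{"translation":[-2,0,0],"twist":0},{"translation":[-2,0,0],"twist":0},{"translation":[0,0,0],"twist":0}])

```text
time_s: 24.65
eef_pos: [560.1, -94.4, 100.4]
eef_rot: [-1.244, -1.166, 1.158]
force: [8.9, 2.4, -1.9]
gripper_width: 17.0
```

```bash
python3 st.py 17
```

```text
[560.1 -94.4 100.4] [ 8.9  2.4 -1.9] th 4.600 R 35.0 tang 9.0 rad -2.0
```

Call:
move_arm(deltas=[{"translation":[0.5,0,0],"twist":0},{"translation":[0.5,0,0],"twist":0},{"translation":[0.5,0,0],"twist":0},{"translation":[0.5,0,0],"twist":0},{"translation":[0,0,0],"twist":0}])

```text
time_s: 25.32
eef_pos: [560.2, -94.4, 100.3]
eef_rot: [-1.24, -1.163, 1.16]
force: [4.4, 3.5, 4.7]
gripper_width: 17.3
```

```bash
python3 st.py
```

```text
[560.2 -94.4 100.3] [4.4 3.5 4.7] th 4.597 R 35.1 tang 4.6 rad -3.3
```

Call:
move_arm(deltas=[{"translation":[0.5,0,0],"twist":0},{"translation":[0.5,0.5,0],"twist":0},{"translation":[0.5,0,0],"twist":0},{"translation":[0,0,0],"twist":0}])

```text
time_s: 25.82
eef_pos: [560.6, -94.3, 100.2]
eef_rot: [-1.239, -1.161, 1.162]
force: [0.3, 0.8, 6.4]
gripper_width: 17.1
```

```bash
python3 st.py
```

```text
[560.6 -94.3 100.2] [0.3 0.8 6.4] th 4.583 R 35.0 tang 0.4 rad -0.8
```

Near-zero load and the crank holds; release and clear.

Call:
move_arm(deltas=[{"translation":[0,0,0],"twist":0},{"translation":[0,0,0],"twist":0},{"translation":[0,0,0],"twist":0},{"translation":[0,0,15],"twist":0},{"translation":[0,0,40],"twist":0},{"translation":[0,0,40],"twist":0},{"translation":[-40,0,30],"twist":0},{"translation":[-50,0,0],"twist":0},{"translation":[-50,0,0],"twist":0},{"translation":[0,0,0],"twist":0}], claw=0.5)

```text
time_s: 27.08
eef_pos: [418.3, -93.5, 225.8]
eef_rot: [-1.24, -1.16, 1.161]
force: [0.8, -0.4, -0.3]
gripper_width: 46.0
```

```bash
python3 - <<'E'
from h import *
a=save('side','s18.png');b=save('top','t18.png')
cv2.imwrite('pics/s18c.png',cv2.resize(a[170:290,210:420,::-1],None,fx=3.5,fy=3.5,interpolation=2)[:600])
def blob(fn,x0,y0,x1,y1):
    g=cv2.imread('pics/'+fn)[y0:y1,x0:x1].max(2); m=g<75
    ys,xs=np.nonzero(m); return xs.mean()+x0,ys.mean()+y0,m.sum()
for k in('7','15','18'): print(blob('t%s.png'%k,316,250,334,276))
p=blob('t18.png',362,208,380,230);print(p,ang((558.4,-59.4),atz('top',p[:2],118)))
E
```

```text
(np.float64(325.4256756756757), np.float64(260.61486486486484), np.int64(148))
(np.float64(325.2132352941176), np.float64(259.86764705882354), np.int64(136))
(np.float64(325.2720588235294), np.float64(259.8235294117647), np.int64(136))
(np.float64(370.30555555555554), np.float64(217.68055555555554), np.int64(72)) (np.float64(4.541127046265817), np.float64(33.817862481737734))
```

View pics/s18c.png

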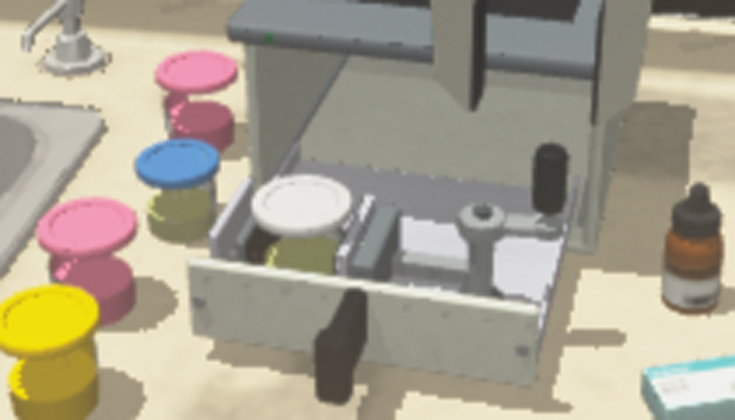

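```bash
python3 - <<'E'
from h import *
def mt(f1,f2,x0,y0,x1,y1):
    up=8
    a=cv2.imread('pics/'+f1,0);b=cv2.imread('pics/'+f2,0)
    T=cv2.resize(a[y0:y1,x0:x1],None,fx=up,fy=up,interpolation=2)
    S=cv2.resize(b[y0-4:y1+4,x0-4:x1+4],None,fx=up,fy=up,interpolation=2)
    R=cv2.matchTemplate(S,T,cv2.TM_CCOEFF_NORMED);_,v,_,l=cv2.minMaxLoc(R);return (l[0]/up-4,l[1]/up-4,round(v,3))
for nm,w in dict(handle=(296,250,320,288),panelL=(262,240,300,275),panelR=(320,250,368,282)).items(): print('side',nm,mt('s7.png','s18.png',*w))
for nm,w in dict(handle=(316,248,334,274),panel=(282,236,312,250),panelR=(336,238,372,250),tip=(318,258,332,274)).items(): print('top',nm,mt('t7.png','t18.png',*w))
# static refs
print(mt('s7.png','s18.png',395,220,418,262), mt('t7.png','t18.png',384,220,430,250))
E
```

```text
side handle (0.0, 0.0, 0.997)
side panelL (-0.125, 0.0, 0.949)
side panelR (-4.0, -0.625, 0.71)
top handle (-0.25, -0.5, 0.914)
top panel (0.0, 0.0, 0.997)
top panelR (-0.125, 0.0, 0.839)
top tip (-0.375, -0.25, 0.916)
(0.0, 0.0, 1.0) (0.0, -0.25, 0.263)
```

```bash
python3 -c "
from bench import r
print(r.finish_job(), r.state()['time_s'])"
```

```text
the job is handed in; nothing more can be done
the job is handed in; nothing more can be done
```

The tray is out at its stop and the cup is clamped between the jaws, upright. I handed the job in at about 27 s with the gripper clear of everything. No verdict is reported.

- **Tray:** I pulled it by the front of the handle tab. It travelled about 139 mm, then stopped moving while the pull force jumped from 9 to 21 N. The moves allowed no tilt, so I gripped only the tip to clear the lid. Comparing pictures from before and after the winding, the handle in the side view and the front panel in the top view had not shifted. A cruder check on the handle in the top view was off by about half a pixel, most likely from a change in shadow.
- **Clamping:** I wound the crank clockwise from about 0.54 rad until the cup pressed the back jaw (around 4.2 rad). I went on to about 25 N, estimated from the force at the knob.
- **Back-off:** When I let go, the crank moved back on its own to about 4.55 rad. I re-gripped it and found it took about 9 N to advance, which means roughly 20 N of clamping. I eased the load off before releasing the second time, and it settled at exactly the same angle in the pictures. Nothing moved during a 1.5 s wait after the first release.
- **Other items:** The other cup and the bottle look untouched in the last picture.

The two clamp estimates disagree somewhat. The measured angles suggest about 15 N and the knob force about 20 N, probably because the knob slipped slightly in the fingers.

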